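# Slide the tall candlestick onto its mat

## Task

Clear the round white mat by pushing the squat steel tin along the desk until it is completely off the mat; then slide the tall candlestick, pushing gently and low on its foot so that it stays upright, until its whole foot stands on the mat. Only push with the fingers: do not grip or lift anything, and leave the short candlestick, the pencil pot and the jar where they are.

Things in the scene. Friction and masses are not known exactly. Their poses are not given: they have to be found in the camera images.
- mat: Thin round white laminate mat lying on the desk, 124 mm in diameter, 1 mm thick and practically flush: things slide on and off it without catching, fingers feel only the desk at z = 0. Origin at its centre on the desk surface, z up.
- tall_candlestick: Loose dark wooden candlestick with a fixed white candle, 270 mm high, 0.3 to 0.55 kg, left or right of the mat. Round foot 72 mm across, side upright to 28 mm height, then a cone to an 18 mm thick stem (40 to 140 mm height), a 36 mm cup (top at 170 mm), a 22 mm candle. Slides if pushed on the foot, tips if pushed on stem or candle. Origin: centre of its underside, z along the stem.
- short_candlestick: Loose candlestick of the same wood and the same 72 mm foot, but only 130 mm high with its stub of candle; to be left alone. Origin at the centre of its underside.
- tin: Loose squat round lidded steel tin, 66 mm in diameter and 40 mm high, about 0.12 kg, standing on the mat at the start. Origin at the centre of its underside, z up.
- pencil_pot: Loose white ceramic pencil pot, 72 mm in diameter and 95 mm high (pencils to 145 mm), standing farther from the robot than the mat; to be left alone. Origin at the centre of its underside.
- jar: Loose glass jar with a wooden lid, 68 mm in diameter and 85 mm high, standing farther from the robot than the mat; to be left alone. Origin at the centre of its underside.

How it is judged:
By the outcome, as a careful person would: the job done as asked, in the order asked, and still so for the second after the job is handed in, with the robot touching nothing.
It also fails if it takes over 72 s, if anything falls off the work surface, if the arm or the gripper's body presses on something with over 40 N, if the wrist force passes 120 N, or if a joint passes its speed limit or range.

## Robot

A 6-joint arm with a two-finger parallel gripper is mounted at the origin on the work surface. World frame = base frame: x ahead of the robot, y to its left, z up, the work surface at z = 0. Lengths are in mm, angles in rad, forces in N, time in s.
With the tool pointing down it reaches from about 275 to 1000 mm from the base axis. Payload 8.4 kg.
Tool frame: the origin (TCP) lies at the very end of the fingers, on their centre line; the grasp point (between the pads) lies 19 mm behind it; z points along the fingers, y is the direction in which the jaws open and shut (so a half turn about z gives the same grasp; the last joint's range is limited). The gripper opens to 85 mm and grips with 20 to 120 N. Pads are 22 mm wide; open, the fingers measure 114 mm over their backs; the gripper's body (76 mm by 85 mm) begins 54 mm behind the grasp point. The pads swing forward as they close: fully open they stand 13 mm farther back than shut.
Start: joints at [-1.213, 0.353, 1.633, -0, 1.155, -0.002], TCP at [220.053, -584.983, 231.281] pointing down, gripper open.
Joint ranges: [-2.63, 2.63], [-0.92, 2.1], [0.06, 2.66], [-1.3, 4.44], [0, 2.69], [-3.02, 3.02]. Speed limits (rad/s): [2.22, 2.22, 2.79, 3.14, 3.14, 3.14].

## Interface

Orientations are given as [roll, pitch, yaw] about the fixed x, y, z axes, in that order (R = Rz(yaw) Ry(pitch) Rx(roll)).
In Python, from rig import r, vision gives the robot as it stands.
- The arm moves only by the tool move_arm, never from a script. Its argument "series" is text: rows parted by semicolons, each of 7 numbers parted by spaces: the closure, from -1 (fully open) to 1 (shut), then the shift along the tool's x, y, z in units of 40 mm (1.0 is 40 mm), then the turn, a rotation vector about the tool's x, y, z in degrees. In form: grip tx ty tz ax ay az; .... A call has 1 to 20 rows; each row shifts and turns the pose as measured when the row begins, along the tool's axes as they then stand; what a row does not reach is not made up. A row lasts 1/8 s, in which the tool goes at most 62.5 mm and 10.7 degrees, less where a joint would pass 70% of its speed; a pose out of reach is approached as far as the arm can. A call is refused whole if a number of a shift passes 1 or a number of a turn 10.7, either way. A call with a gripper value outside its range is refused whole. The fingers move at their own pace and stop on an object; "grip_force" is the grip in N (left out, the last holds). Time passes only in rows, so rows that do not move let the fingers close. It gives the time, the measured TCP pose, the force and the opening at its end, in the units of the state.
- r.sense(): the state, without advancing time (a new reading comes with each control period).
- vision.grab_frame(name): name is "side" or "top"; returns the picture (384x512x3 uint8, red, green, blue); there is no depth.
- vision.camera_params(name): a dict with "fx", "fy", "cx", "cy" (pixels), "k1" (the pictures are not rectified: a ray, as slopes to the right and down, at radius r is drawn at 1 + k1 r^2 times it, then the intrinsics apply), "position" and "rotation" of the camera in the world. Camera axes: x right, y up, looking along -z (the intrinsics and any distortion apply to the point x, -y, -z); pixel columns grow to the right and rows downward; lengths in mm; the calibration is good to about 2 mm. A picture is of the moment at which its call begins. camera_params takes no time and is no camera call.
- r.sign_off(): hands the job in, once; it reports no verdict.
The state is a dict: "clock": time; "qpos": joint angles; "qvel": joint speeds; "joint_efforts": joint torques, N m; "eef_pos": TCP position; "tcp_rot": TCP orientation; "contact_force": force on the tool from outside, world axes, zero at the start; "wrist_torque": the same for the moment, N m; "opening": opening from 0.0 (shut) to 1.0 (fully open).
Only numpy, scipy, OpenCV 4.12 (cv2) and the standard library are available. Lean on these libraries where they do the work, as an engineer would, in place of code of your own. Each camera call takes 0.05 s, during which the arm holds its last target. There are 200 camera calls.

## Working session

There is one attempt and no reset: what is moved stays moved. The work goes in short steps, Python scripts to look and compute and a tool call to move; the robot and the scene stay as the last step left them, time stands still between calls to the robot, and variables do not carry over. Pictures are saved under pics/ and viewed, about 8 in all and at most 12, crops included, and the job is handed in when it is done.

Besides the shell and the picture viewer there is one more tool, called after "Call:" by a JSON object that holds its "op" and its "data". move_arm: Moves the arm, as the interface text tells. Its arguments: {"type":"object","properties":{"series":{"type":"string"},"grip_force":{"type":"number"}},"required":["series"]}

```bash
mkdir -p pics; cat > h.py <<'E'
import numpy as np, cv2
from rig import r, vision
def snap(cam,name):
    im=vision.grab_frame(cam); cv2.imwrite(f'pics/{name}.png',cv2.cvtColor(im,cv2.COLOR_RGB2BGR)); return im
def KD(p): return np.array([[p['fx'],0,p['cx']],[0,p['fy'],p['cy']],[0,0,1.]]),np.array([p['k1'],0,0,0,0.])
def ray2z(cam,uv,z):
    p=vision.camera_params(cam);K,D=KD(p)
    s=cv2.undistortPoints(np.array([[uv]],float),K,D)[0,0]
    d=np.array(p['rotation'])@np.array([s[0],-s[1],-1]); o=np.array(p['position'])
    return (o+d*(z-o[2])/d[2])[:2]
def proj(cam,P):
    p=vision.camera_params(cam);K,D=KD(p)
    c=(np.atleast_2d(P)-p['position'])@np.array(p['rotation'])*[1,-1,-1]
    return cv2.projectPoints(c.astype(float),np.zeros(3),np.zeros(3),K,D)[0][:,0]
E
python3 - <<'E'
from h import *
a=snap('top','t0');b=snap('side','s0')
for c in('top','side'):print(vision.camera_params(c))
print(r.sense())
E
```

```text
{'fx': 412.67720002420276, 'fy': 412.67720002420276, 'cx': 254.84463737228947, 'cy': 188.96720915746073, 'k1': -0.11350991665883203, 'position': array([ 414.79669841,   14.49468054, 1038.51414283]), 'rotation': array([ 0.18033187, -0.00644209, -1.56221244])}
{'fx': 416.04228266043253, 'fy': 416.04228266043253, 'cx': 254.83278684790392, 'cy': 191.54954828250416, 'k1': -0.08062348182043086, 'position': array([189.84431654, 640.87993173, 589.65144416]), 'rotation': array([ 0.94420914,  0.00556437, -2.55133068])}
{'clock': 0.1, 'qpos': array([-1.21335916e+00,  3.53596464e-01,  1.63403950e+00,  1.04045796e-05,
        1.15517311e+00, -2.39754439e-03]), 'qvel': array([-9.78839683e-06, -4.55801003e-04, -1.47779121e-03,  1.31927979e-03,
        5.04020835e-04,  3.58960829e-04]), 'joint_efforts': array([ 3.72195354e-04, -6.06358981e+01, -3.42814386e+01,  1.37033053e-04,
        4.05962506e-03, -7.47365817e-06]), 'eef_pos': array([ 219.93671145, -584.58869676,  230.63443703]), 'tcp_rot': array([-3.14037626e+00, -1.24300461e-05,  3.59830494e-01]), 'contact_force': array([-0.20226547,  0.31820398,  0.52517054]), 'wrist_torque': array([-1.63937095e-05, -5.01907377e-03, -3.72487884e-02]), 'opening': 1.0040824217944284}
```

View pics/t0.png

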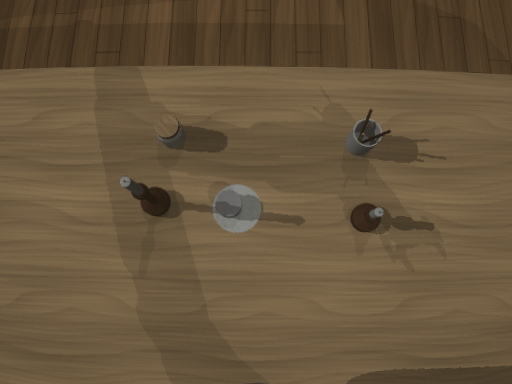

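View pics/s0.png

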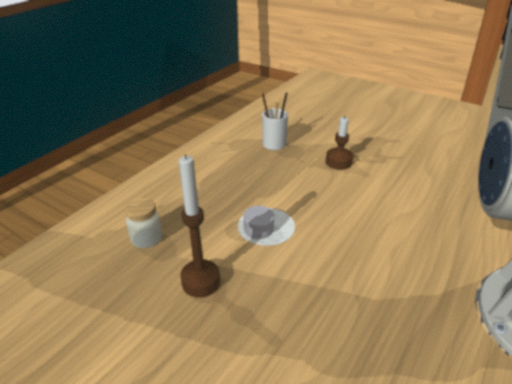

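The top view shows the mat at about (237,209), with the tin on it at about (229,203). The tall candlestick's foot is to the left at (155,201), the short candlestick is at (366,217), the jar at (171,132) and the pot at (363,138). I'll refine these by overlaying model outlines.

```bash
sed -i "s/np.array(p\['rotation'\])/R(p)/g" h.py; cat >> h.py <<'E'
from scipy.spatial.transform import Rotation
def R(p): return Rotation.from_euler('xyz',p['rotation']).as_matrix()
def ring(c,rad,z):
    t=np.linspace(0,2*np.pi,60); return np.c_[c[0]+rad*np.cos(t),c[1]+rad*np.sin(t),0*t+z]
def overlay(cam,im,items,box,name,s=4):
    x0,y0,x1,y1=box
    o=cv2.resize(cv2.cvtColor(im,cv2.COLOR_RGB2BGR)[y0:y1,x0:x1],None,fx=s,fy=s,interpolation=cv2.INTER_CUBIC)
    o=cv2.convertScaleAbs(o,alpha=1.6)
    for c,rad,z,col in items:
        q=((proj(cam,ring(c,rad,z))-[x0,y0]+.5)*s).astype(np.int32)
        cv2.polylines(o,[q],True,col,1)
    cv2.imwrite(f'pics/{name}.png',o)
E
python3 - <<'E'
from h import *
a=cv2.cvtColor(cv2.imread('pics/t0.png'),cv2.COLOR_BGR2RGB);b=cv2.cvtColor(cv2.imread('pics/s0.png'),cv2.COLOR_BGR2RGB)
for n,uv,z in[('mat',(237,209),1),('tin',(229,202),40),('tall',(155,201),20),('short',(366,217),20),('jar',(172,126),85),('pot',(367,133),95),('tallcandle',(125,181),270)]: print(n,ray2z('top',uv,z).round(1))
for n,uv,z in[('mat',(266,226),1),('tintop',(259,216),40),('candle',(186,157),270),('tallfoot',(200,280),14)]: print('side',n,ray2z('side',uv,z).round(1))
# tall/mat by side & top automatic: mat hsv
for cam,im in(('top',a),('side',b)):
    h=cv2.cvtColor(im,cv2.COLOR_RGB2HSV); w={'top':(205,180,270,240),'side':(230,200,305,250)}[cam]
    m=np.zeros(h.shape[:2],np.uint8); m[w[1]:w[3],w[0]:w[2]]=((h[...,1]<60))[w[1]:w[3],w[0]:w[2]]
    c=max(cv2.findContours(m,0,1)[0],key=cv2.contourArea); hull=cv2.convexHull(c)[:,0]
    g=np.array([ray2z(cam,p,1) for p in hull]); (cx,cy),rad=cv2.minEnclosingCircle(g.astype(np.float32)); print(cam,'mat',cx,cy,rad)
items=lambda:[((M),62,1,(0,0,255)),(T,33,40,(0,255,0)),(T,33,1,(0,255,0)),(C,36,28,(255,255,0)),(C,36,0,(255,255,0)),(C,18,170,(255,0,255)),(C,11,270,(255,0,255))]
M=ray2z('top',(237,209),1);T=ray2z('top',(229,202),40);C=ray2z('top',(155,201),20)
overlay('top',a,items(),(100,160,280,250),'o1')
overlay('side',b,items(),(150,140,320,310),'o2',3)
t,s=cv2.imread('pics/o1.png'),cv2.imread('pics/o2.png')
s=cv2.resize(s,None,fx=.45,fy=.45) if 0 else s
E
```

```text
mat [552.   54.2]
tin [563.9  72.6]
tall [567.4 259.7]
short [ 531.9 -269.5]
jar [742.3 212.6]
pot [ 726.8 -259.6]
tallcandle [568.  259.9]
side mat [554.1  59.5]
side tintop [559.4  79.2]
side candle [571.4 258.5]
side tallfoot [565.2 267. ]
top mat 554.9793701171875 55.38871765136719 62.47740936279297
side mat 561.103515625 55.4804801940918 68.18174743652344
```

View pics/o1.png

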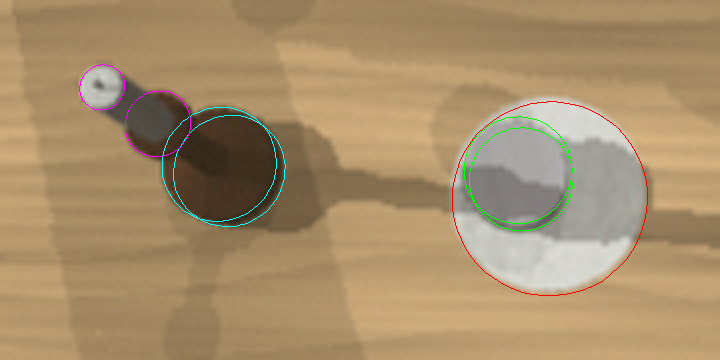

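View pics/o2.png

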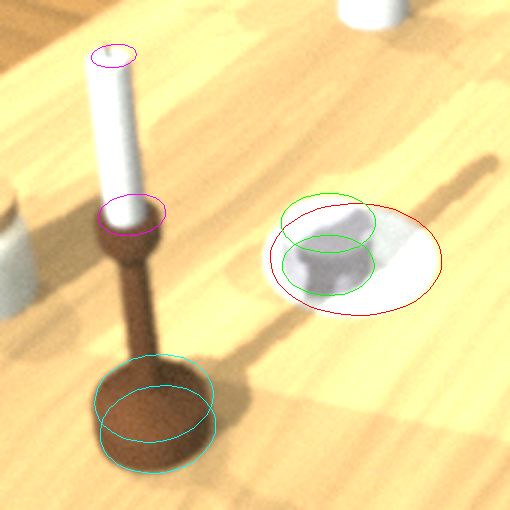

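The top overlay fits, giving mat ≈ (554,55), tin ≈ (564,72), and tall candlestick ≈ (567,260), which the candle tip confirms. The side view agrees within a few mm.

Plan:
- **Fingers:** half open, to cradle the round bodies.
- **Tool:** yaw about 86.4°, pushing along −x.
- **Tin:** push it toward −y with the tool vertical.
- **Candlestick:** push its foot with the tool tilted, so the gripper body clears the stem.

Call:
{"op": "move_arm", "data": {"series": "0 0 0 0 0 0 -9.4;0 0 0 0 0 0 -9.4;0 0 0 0 0 0 -9.4;0 0 0 0 0 0 -9.4;0 0 0 0 0 0 -9.4;0 0 0 0 0 0 -9.4;0 0 0 0 0 0 -9.4;0 0 0 0 0 0 0", "grip_force": 30}}

```text
clock: 1.1
eef_pos: [219.1, -582.3, 227.1]
tcp_rot: [-3.139, -0.007, 1.544]
contact_force: [0.2, 0.8, 0.7]
opening: 0.499
```

Call:
{"op": "move_arm", "data": {"series": "0 .9 .4 0 0 0 2;0 .9 .4 0 0 0 0;0 .9 .4 0 0 0 0;0 .9 .4 0 0 0 0;0 .9 .4 0 0 0 0;0 .9 .4 0 0 0 0;0 .9 .4 0 0 0 0;0 .9 .4 0 0 0 0;0 .9 .4 0 0 0 0;0 .9 .4 0 0 0 0;0 .9 .4 0 0 0 0;0 .9 .4 0 0 0 0;0 .9 .4 0 0 0 0;0 .9 .4 0 0 0 0;0 .9 .4 0 0 0 0;0 .9 .4 0 0 0 0;0 .9 .3 0 0 0 0;0 .9 .3 0 0 0 0;0 .6 .2 0 0 0 0;0 0 0 0 0 0 0"}}

```text
clock: 3.6
eef_pos: [583.7, 78.2, 229.2]
tcp_rot: [-3.137, -0.007, 1.416]
contact_force: [0.7, -0.2, -1.2]
opening: 0.503
```

Call:
{"op": "move_arm", "data": {"series": "0 0 0 0 0 0 -5.3;0 .7 -.25 0 0 0 0;0 .7 -.25 0 0 0 0;0 0 0 0 0 0 0;0 0 0 .8 0 0 0;0 0 0 .8 0 0 0;0 0 0 .8 0 0 0;0 0 0 .8 0 0 0;0 0 0 0 0 0 0"}}

```text
clock: 4.72
eef_pos: [565.1, 126.5, 98.6]
tcp_rot: [-3.138, -0.003, 1.489]
contact_force: [-0.9, 0.2, 0.2]
opening: 0.497
```

Call:
{"op": "move_arm", "data": {"series": "0 .25 .1 0 0 0 -1;0 0 0 .6 0 0 0;0 0 0 .6 0 0 0;0 0 0 .6 0 0 0;0 0 0 .4 0 0 0;0 0 0 0 0 0 0"}}

```text
clock: 5.48
eef_pos: [579.0, 138.5, 17.6]
tcp_rot: [3.131, -0.007, 1.507]
contact_force: [-0.1, 0.0, -0.7]
opening: 0.498
```

Call:
{"op": "move_arm", "data": {"series": "0 0 -.25 .1 0 0 0;0 0 0 .05 0 0 0;0 0 0 0 0 0 0"}}

```text
clock: 5.85
eef_pos: [569.8, 139.7, 13.6]
tcp_rot: [3.128, -0.008, 1.507]
contact_force: [0.0, -0.0, -0.0]
opening: 0.498
```

```bash
python3 - <<'E'
from h import *
s=r.sense();print(s['eef_pos'].round(1),s['tcp_rot'].round(3))
a=snap('top','t1');T=(564,72);M=(554,55)
overlay('top',a,[(T,33,40,(0,255,0)),(M,62,1,(0,0,255)),(s['eef_pos'][:2],3,s['eef_pos'][2],(0,0,255))],(100,120,300,250),'o3')
E
```

```text
[569.8 139.7  13.6] [ 3.128 -0.008  1.507]
```

View pics/o3.png

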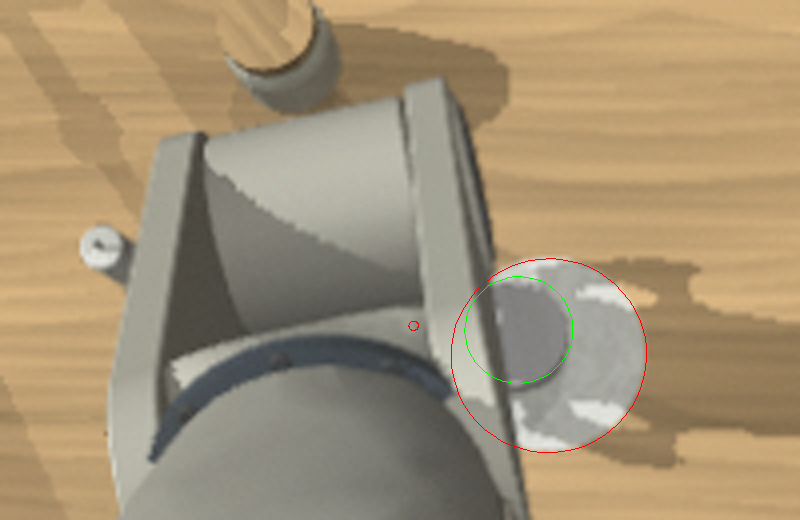

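The wrist is close to the tall candle but clear of it, and the tin and mat match the model. I'll push the tin along −tool x now.

Call:
{"op": "move_arm", "data": {"series": "0 -.15 0 .05 0 0 0;0 -.15 0 0 0 0 0;0 -.15 0 0 0 0 0;0 -.15 0 0 0 0 0;0 -.15 0 0 0 0 0;0 -.15 0 0 0 0 0;0 -.15 0 0 0 0 0;0 -.15 0 0 0 0 0"}}

```text
clock: 6.9
eef_pos: [567.1, 88.6, 11.5]
tcp_rot: [3.127, -0.009, 1.507]
contact_force: [-0.1, 0.7, 0.4]
opening: 0.501
```

Call:
{"op": "move_arm", "data": {"series": "0 -.15 0 0 0 0 0;0 -.15 0 0 0 0 0;0 -.15 0 0 0 0 0;0 -.15 0 0 0 0 0;0 -.15 0 0 0 0 0;0 -.15 0 0 0 0 0;0 -.15 0 0 0 0 0;0 -.15 0 0 0 0 0;0 -.15 0 0 0 0 0;0 -.15 0 0 0 0 0;0 -.15 0 0 0 0 0;0 -.15 0 0 0 0 0;0 -.15 0 0 0 0 0;0 -.15 0 0 0 0 0;0 -.15 0 0 0 0 0;0 -.15 0 0 0 0 0;0 -.15 0 0 0 0 0;0 -.1 0 0 0 0 0;0 -.05 0 0 0 0 0;0 0 0 0 0 0 0"}}

```text
clock: 9.4
eef_pos: [560.2, -27.0, 10.9]
tcp_rot: [3.126, -0.009, 1.506]
contact_force: [0.7, 1.0, 1.4]
opening: 0.497
```

Call:
{"op": "move_arm", "data": {"series": "0 .4 0 0 0 0 0;0 .4 0 -.3 0 0 0;0 0 0 -1 0 0 0;0 0 0 -1 0 0 0;0 0 0 -1 0 0 0;0 0 0 -1 0 0 0;0 0 0 -1 0 0 0;0 0 -.9 0 0 0 0;0 0 -.9 0 0 0 0;0 0 -.9 0 0 0 0;0 0 -.9 0 0 0 0;0 0 -.9 0 0 0 0;0 0 0 0 0 0 0"}}

```text
clock: 11.02
eef_pos: [372.4, 28.3, 234.4]
tcp_rot: [3.121, -0.009, 1.517]
contact_force: [1.0, 0.5, 0.3]
opening: 0.496
```

Call:
{"op": "move_arm", "data": {"series": "0 1 0 0 0 0 0;0 1 0 0 0 0 0;0 1 0 0 0 0 0;0 1 0 0 0 0 0;0 1 0 0 0 0 0;0 1 0 0 0 0 0;0 1 0 0 0 0 0;0 1 0 0 0 0 0;0 1 0 0 0 0 0;0 1 0 0 0 0 0;0 .5 0 0 0 0 0;0 0 0 0 0 0 0"}}

```text
clock: 12.52
eef_pos: [399.8, 475.2, 246.2]
tcp_rot: [3.106, -0.017, 1.523]
contact_force: [-0.8, 0.2, 0.3]
opening: 0.497
```

```bash
python3 - <<'E'
from h import *
s=r.sense();print(s['eef_pos'].round(1),s['tcp_rot'].round(3),s['qpos'].round(2))
a=snap('top','t2');T=(558,-65);M=(554,55);C=(567.5,260)
overlay('top',a,[(T,33,40,(0,255,0)),(M,62,1,(0,0,255)),(C,36,28,(255,255,0)),(C,11,270,(255,0,255)),(C,36,0,(255,255,0))],(80,120,330,270),'o4',3)
E
```

```text
[399.8 475.2 246.2] [ 3.106 -0.017  1.523] [ 0.88  0.31  1.65 -0.02  1.14  0.94]
```

View pics/o4.png

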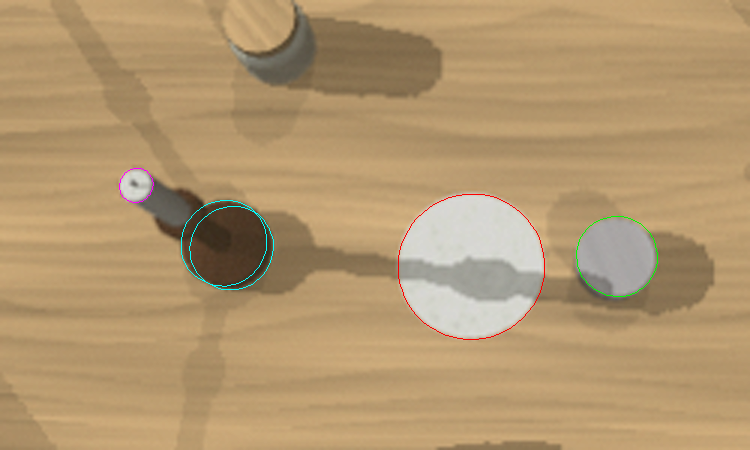

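The tin is at (558,−65), about 25 mm clear of the mat, and the candlestick hasn't moved. Now I'll tilt the tool.

```bash
cat >> h.py <<'E'
def togo(pos,yaw=1.507,tilt=32,q=None):
    s=r.sense();Rc=Rotation.from_euler('xyz',s['tcp_rot'])
    Rt=Rotation.from_euler('xyz',[np.pi,0,yaw])*Rotation.from_euler('y',-tilt,degrees=True)
    print('pos',s['eef_pos'].round(1),'F',s['contact_force'].round(1),'turn deg',np.degrees((Rc.inv()*Rt).as_rotvec()).round(1))
    d=np.array(pos)-s['eef_pos']
    print('shift units now',(Rc.inv().apply(d)/40).round(2),'after turn',(Rt.inv().apply(d)/40).round(2),'q',s['qpos'].round(2))
E
python3 -c "
from h import *
togo((574,365,200))"
```

```text
pos [399.7 474.3 246.1] F [-0.3  0.1 -1. ] turn deg [  2.2 -33.    0.3]
shift units now [-2.54  4.44  1.27] after turn [-1.47  4.52  2.28] q [ 0.88  0.31  1.66 -0.02  1.14  0.93]
```

Call:
{"op": "move_arm", "data": {"series": "0 0 0 0 .7 -8.3 .1;0 0 0 0 .7 -8.3 .1;0 0 0 0 .7 -8.3 .1;0 0 0 0 .1 -8.1 0;0 0 0 0 0 0 0;0 -.2 .75 .4 0 0 0;0 -.2 .75 .4 0 0 0;0 -.2 .75 .4 0 0 0;0 -.2 .75 .4 0 0 0;0 -.2 .75 .4 0 0 0;0 -.2 .7 .2 0 0 0;0 0 0 0 0 0 0"}}

```text
clock: 14.08
eef_pos: [578.8, 362.9, 205.5]
tcp_rot: [3.133, 0.551, 1.498]
contact_force: [0.1, -0.0, 0.3]
opening: 0.501
```

```bash
python3 -c "
from h import *
togo((574,350,60))"
```

```text
pos [578.8 362.9 205.5] F [ 0.1 -0.   0.3] turn deg [ 0.2 -0.4 -0.5]
shift units now [ 1.62 -0.13  3.27] after turn [ 1.65 -0.1   3.26] q [ 0.74  0.69  1.25 -0.37  1.61  0.88]
```

Call:
{"op": "move_arm", "data": {"series": "0 .33 -.02 .65 0 0 0;0 .33 -.02 .65 0 0 0;0 .33 -.02 .65 0 0 0;0 .33 -.02 .65 0 0 0;0 .3 -.02 .65 0 0 0;0 0 0 0 0 0 0"}}

```text
clock: 14.82
eef_pos: [572.9, 351.5, 64.3]
tcp_rot: [3.126, 0.533, 1.492]
contact_force: [0.1, -0.4, 0.4]
opening: 0.497
```

```bash
python3 -c "
from h import *
togo((573,335,11))"
```

```text
pos [572.9 351.5  64.3] F [ 0.1 -0.4  0.4] turn deg [ 0.4 -1.5 -0.8]
shift units now [0.32 0.01 1.36] after turn [0.36 0.03 1.35] q [ 0.73  0.8   1.37 -0.38  1.38  0.96]
```

Call:
{"op": "move_arm", "data": {"series": "0 .09 0 .34 0 -1 -.5;0 .09 0 .34 0 0 0;0 .09 0 .3 0 0 0;0 .08 0 .3 0 0 0;0 0 0 0 0 0 0"}}

```text
clock: 15.45
eef_pos: [573.4, 337.4, 13.6]
tcp_rot: [3.128, 0.547, 1.5]
contact_force: [1.2, 0.5, 1.0]
opening: 0.502
```

```bash
python3 - <<'E'
from h import *
togo((571,315,9))
b=snap('side','s3'); cv2.imwrite('pics/s3c.png',cv2.resize(cv2.cvtColor(b[120:384,60:380],cv2.COLOR_RGB2BGR),None,fx=2,fy=2))
E
```

```text
pos [573.4 337.4  13.6] F [1.2 0.5 1. ] turn deg [ 0.6 -0.6 -0.3]
shift units now [-0.42 -0.03  0.39] after turn [-0.42 -0.02  0.39] q [ 0.72  0.86  1.39 -0.4   1.31  0.98]
```

View pics/s3c.png

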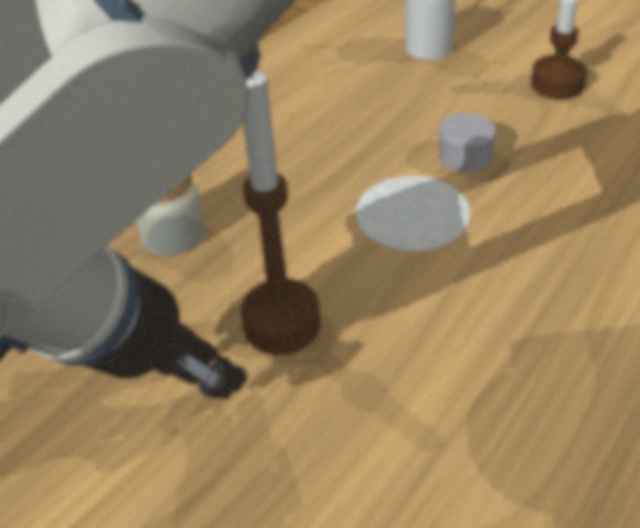

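Side view: the fingers are tilted and low beside the foot. In pixels the wrist housing passes close to the candle, so I'll check that clearance from the top.

```bash
python3 - <<'E'
from h import *
a=snap('top','t4');s=r.sense();M=(554,55);C=(567.5,260)
overlay('top',a,[(M,62,1,(0,0,255)),(C,36,28,(255,255,0)),(C,11,270,(255,0,255)),(s['eef_pos'][:2],3,13,(0,0,255))],(60,120,260,270),'o5',4)
E
```

```text
(no output)
```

View pics/o5.png

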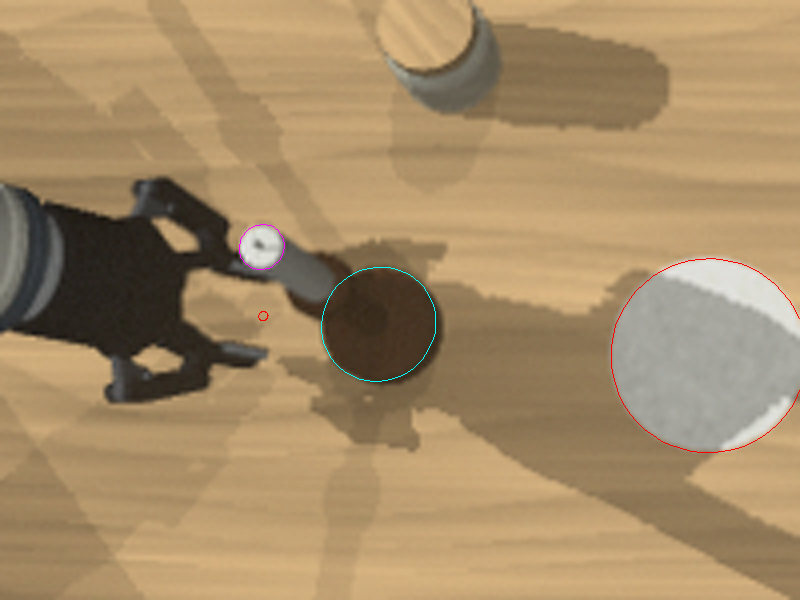

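Plenty of room: the gripper leans well away, and the fingers straddle the foot's centre line. I'll approach, then push slowly.

Call:
{"op": "move_arm", "data": {"series": "0 -.1 0 .12 0 -.6 0;0 -.13 0 .08 0 0 0;0 -.13 0 .08 0 0 0;0 -.08 0 .05 0 0 0;0 -.06 0 .04 0 0 0;0 -.06 0 .04 0 0 0;0 -.06 0 .04 0 0 0;0 -.06 0 .04 0 0 0;0 -.06 0 .04 0 0 0;0 -.06 0 .04 0 0 0;0 -.06 0 .04 0 0 0;0 -.06 0 .04 0 0 0;0 0 0 0 0 0 0"}}

```text
clock: 17.18
eef_pos: [571.9, 291.6, 13.4]
tcp_rot: [3.123, 0.554, 1.498]
contact_force: [0.1, 0.9, 0.6]
opening: 0.498
```

```bash
python3 - <<'E'
from h import *
togo((559,96,9))
a=snap('top','t5');s=r.sense();M=(554,55);C=(567.5,260)
h=cv2.cvtColor(a,cv2.COLOR_RGB2HSV); 
overlay('top',a,[(M,62,1,(0,0,255)),(C,36,28,(255,255,0)),(C,11,270,(255,0,255)),(s['eef_pos'][:2],3,13,(0,0,255))],(100,150,260,250),'o6',4)
E
```

```text
pos [571.9 291.6  13.4] F [0.1 0.9 0.6] turn deg [ 0.8 -0.3 -0.4]
shift units now [-4.11 -0.02  2.67] after turn [-4.1  -0.01  2.69] q [ 0.68  0.83  1.48 -0.43  1.26  0.97]
```

View pics/o6.png

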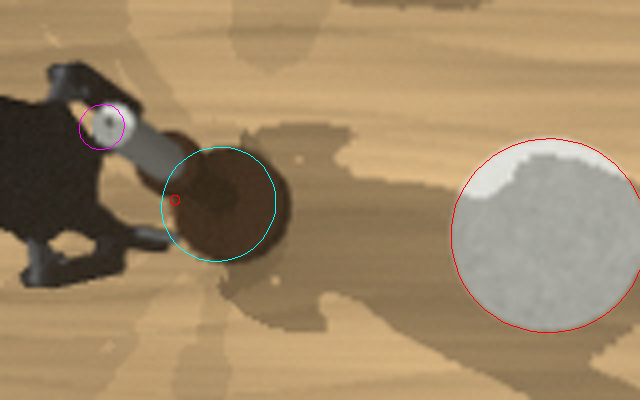

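The foot has moved about 5 mm and the candle with it, still upright. I'll keep pushing in slow steps.

Call:
{"op": "move_arm", "data": {"series": "0 -.05 0 .06 0 0 0;0 -.07 0 .06 0 0 0;0 -.09 0 .07 0 0 0;0 -.1 0 .065 0 0 0;0 -.1 0 .065 0 0 0;0 -.1 0 .065 0 0 0;0 -.1 0 .065 0 0 0;0 -.1 0 .065 0 0 0;0 -.1 0 .065 0 0 0;0 -.1 0 .065 0 0 0;0 -.1 0 .065 0 0 0;0 -.1 0 .065 0 0 0;0 -.1 0 .065 0 0 0;0 -.1 0 .065 0 0 0;0 -.1 0 .065 0 0 0;0 -.1 0 .065 0 0 0;0 -.1 0 .065 0 0 0;0 -.08 0 .05 0 0 0;0 -.05 0 .03 0 0 0;0 0 0 0 0 0 0"}}

```text
clock: 19.73
eef_pos: [568.4, 204.0, 11.5]
tcp_rot: [3.118, 0.55, 1.497]
contact_force: [0.6, 3.8, 5.1]
opening: 0.501
```

```bash
python3 - <<'E'
from h import *
togo((556.5,92,11))
a=snap('top','t6');s=r.sense();M=(554,55);C=s['eef_pos'][:2]-37*np.array([.073,.997])
overlay('top',a,[(M,62,1,(0,0,255)),(C,36,0,(255,255,0)),(C,11,270,(255,0,255)),(s['eef_pos'][:2],3,13,(0,0,255))],(120,150,280,250),'o7',4)
E
```

```text
pos [568.4 204.   11.5] F [0.6 3.8 5.1] turn deg [ 1.1 -0.5 -0.5]
shift units now [-2.39 -0.13  1.48] after turn [-2.38 -0.12  1.5 ] q [ 0.59  0.77  1.62 -0.49  1.14  0.95]
```

View pics/o7.png

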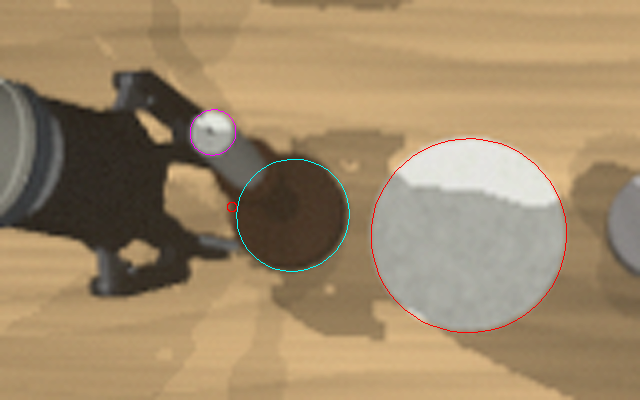

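The outlines match: foot at about (566,167), candle upright. I'll continue with a slight raise and a 5 mm sideways correction.

Call:
{"op": "move_arm", "data": {"series": "0 -.07 0 0 0 0 0;0 -.09 0 .05 0 0 0;0 -.1 -.01 .065 0 0 0;0 -.1 -.01 .065 0 0 0;0 -.1 -.01 .065 0 0 0;0 -.1 -.01 .065 0 0 0;0 -.1 -.01 .065 0 0 0;0 -.1 -.01 .065 0 0 0;0 -.1 -.01 .065 0 0 0;0 -.1 -.01 .065 0 0 0;0 -.1 -.01 .065 0 0 0;0 -.1 -.01 .065 0 0 0;0 -.1 -.01 .065 0 0 0;0 -.1 -.01 .065 0 0 0;0 -.1 0 .065 0 0 0;0 -.1 0 .065 0 0 0;0 -.1 0 .065 0 0 0;0 -.08 0 .05 0 0 0;0 -.05 0 .03 0 0 0;0 0 0 0 0 0 0"}}

```text
clock: 22.28
eef_pos: [557.6, 114.1, 11.0]
tcp_rot: [3.118, 0.551, 1.497]
contact_force: [-0.3, 3.9, 4.4]
opening: 0.498
```

```bash
python3 - <<'E'
from h import *
togo((556.5,92,12.5))
E
```

```text
pos [557.6 114.1  11. ] F [-0.3  3.9  4.4] turn deg [ 1.  -0.4 -0.5]
shift units now [-0.49  0.01  0.26] after turn [-0.49  0.01  0.26] q [ 0.48  0.71  1.75 -0.56  1.04  0.92]
```

Call:
{"op": "move_arm", "data": {"series": "0 -.07 0 .03 0 0 0;0 -.09 0 .05 0 0 0;0 -.09 0 .05 0 0 0;0 -.09 0 .05 0 0 0;0 -.08 0 .05 0 0 0;0 -.05 0 .03 0 0 0;0 -.02 0 .01 0 0 0;0 0 0 0 0 0 0"}}

```text
clock: 23.28
eef_pos: [555.0, 89.4, 11.2]
tcp_rot: [3.121, 0.552, 1.498]
contact_force: [0.1, 2.2, 1.3]
opening: 0.505
```

```bash
python3 - <<'E'
from h import *
togo((556.5,92,12.5))
a=snap('top','t7');s=r.sense();M=(554,55);C=s['eef_pos'][:2]-37*np.array([.073,.997]);print(C)
overlay('top',a,[(M,62,1,(0,0,255)),(C,36,0,(255,255,0)),(C,11,270,(255,0,255))],(150,150,310,250),'o8',4)
E
```

```text
pos [555.   89.4  11.2] F [0.1 2.2 1.3] turn deg [ 0.9 -0.4 -0.4]
shift units now [ 0.04  0.03 -0.06] after turn [ 0.04  0.03 -0.06] q [ 0.44  0.7   1.78 -0.58  1.02  0.91]
[552.26818496  52.55345119]
```

View pics/o8.png

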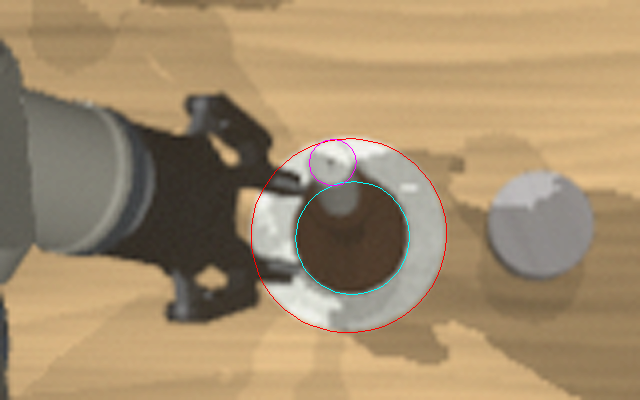

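The foot is centred on the mat and the candle is upright. I'll back straight away, then rise.

Call:
{"op": "move_arm", "data": {"series": "0 .1 0 -.06 0 0 0;0 .2 0 -.12 0 0 0;0 .4 0 -.25 0 0 0;0 .4 0 -.25 0 0 0;0 .5 0 -.4 0 0 0;0 .5 0 -.4 0 0 0;0 0 0 -.8 0 0 0;0 0 0 -.8 0 0 0;0 0 0 -.8 0 0 0;0 0 0 0 0 0 0"}}

```text
clock: 24.58
eef_pos: [562.0, 259.2, 101.8]
tcp_rot: [3.123, 0.55, 1.504]
contact_force: [0.3, -0.4, 0.3]
opening: 0.501
```

```bash
python3 - <<'E'
from h import *
a=snap('top','t8');b=snap('side','s8');s=r.sense();print(s['clock'],s['eef_pos'].round(0),s['contact_force'].round(1))
M=(554,55);C=(552.3,52.6);T=(558,-65)
overlay('top',a,[(M,62,1,(0,0,255)),(C,36,0,(255,255,0)),(C,11,270,(255,0,255)),(T,33,40,(0,255,0)),((532,-269.5),36,20,(255,255,0)),((742,212.6),34,85,(0,255,255)),((727,-260),36,95,(0,255,255))],(130,100,410,250),'o9',2)
o=cv2.imread('pics/o9.png');t=cv2.cvtColor(b,cv2.COLOR_RGB2BGR)[80:300,100:380]
cv2.imwrite('pics/o9.png',cv2.vconcat([o,cv2.resize(t,(560,int(220*2)))])[:600+0] if 0 else cv2.vconcat([o,cv2.resize(t,(560,300))]))
E
```

```text
24.675 [561. 257.  99.] [-0.4 -0.7  0.3]
```

View pics/o9.png

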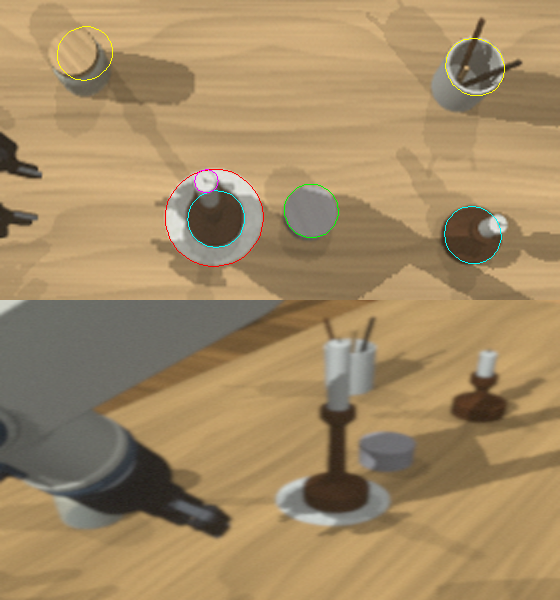

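```bash
python3 - <<'E'
from h import *
g=lambda n:cv2.imread(f'pics/{n}.png',0).astype(np.float32)
a,b=g('t0'),g('t8')
for n,(x,y,X,Y) in dict(jar=(150,105,195,155),pot=(340,100,395,160),short=(345,195,390,235)).items():
    print(n,cv2.phaseCorrelate(a[y:Y,x:X].copy(),b[y:Y,x:X].copy()))
r.sign_off()
E
```

```text
jar ((0.6196238677267587, 0.1379453242138382), 0.8155360281202528)
pot ((-0.0561356508877644, 0.023058352183348063), 0.9188193711969588)
short ((0.39044959588531825, -0.01201614956274355), 0.895692072974311)
the job is handed in; nothing more can be done
```

The tin is off the mat and the tall candlestick stands upright with its whole foot on it. The job is handed in, at about 25 s of the 72 s allowed.

- **Tin:** pushed about 137 mm with half-open fingers. It ended at about (558, −65), roughly 25 mm clear of the mat's edge.
- **Tall candlestick:** slid about 205 mm with the tool tilted and the fingers low on its foot. It ended at about (552, 53) against the mat centre at (554, 55), leaving roughly 23 mm of mat all round the foot.
- **Contact:** nothing was gripped or lifted. The force readings between moves never passed about 7 N, and the robot touches nothing now.

**Last checks:** the final top and side pictures show all of this. An image-shift check against the start gave shifts of 0.6 px or less (about 1.5 mm) for the jar, pencil pot and short candlestick. The arm went nowhere near the pot or the short candlestick, and no contact with the jar was seen. I put those small shifts down to changing shadows, but that is my reading and I did not measure it separately.

**Disagreements:** the side camera's mat fit was about 6 mm off the top camera's, so I relied on the top view. Some moves also came out 10–50 mm off, and I corrected those before any contact.

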